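# Line up the filter holder's hinge gate for its pin

### The job

The green gate has to go back on the filter holder's hinge. First draw the sprung hinge pin fully out to its stop by its yellow tab and leave it out; then pick up the gate, bring its knuckle in between the holder's two knuckles with the gate level and reaching out away from the holder, and finish while holding it there in the gripper, still, with all the holes in line so that the pin could be slid straight through, hanging free and not resting on or pressed against the holder. Leave the other things and the light switch as they are.

Things in the scene. Friction and masses are not known exactly. Their poses are not given: they have to be found in the camera images.
- holder: black square resin filter holder, frame 110 (x) x 130 (y) x 16 mm with a round opening, top 63 mm above the table (rails and brass screws on it reach 77 mm), fixed on four posts and a base plate. Origin on the table under the frame's centre; z up. Its two hinge knuckles stand off its -x edge (see hinge).
- hinge (a point): point on the hinge axis midway between the holder's two black knuckles: (-72, 0, 55) mm in the holder's frame, axes as the holder's (y = hinge axis), 17 mm from the frame's edge. Knuckles: tubes along y, 22 mm outside, 12 mm bore, from 20 to 40 mm either side of this point, so the gap is 40 mm wide, open above and below.
- pin (a joint): steel hinge pin, 6 mm thick, tapered nose, sliding along the hinge axis through the knuckles; in m: 0 = fully in, lying across the gap and blocking it; grows as it is drawn along the holder's +y; 0.052 = out at its stop, gap clear. A light spring (20 N/m) draws it in, but 3 N of friction keeps it wherever it is left; 4 to 5 N pulls it.
- pin_tab (a point): centre of the top edge of the pin's yellow upright tab (24 mm in x, 10 mm in y, 54 mm tall), 45 mm above the hinge axis, 100 mm above the table, nothing above it; pinch the tab just below it. It moves with the pin; with the pin at 0 it lies 80 mm along +y from hinge. Axes as the holder's.
- gate: loose green hinge leaf, about 0.12 kg: plate 60 (x, -36 to 24 mm) x 80 (y) x 6 mm, lying flat; origin on its underside, z up. A 28 mm wide neck leads to one knuckle tube at its +x end, 22 mm outside, 12 mm bore, 30 mm long along y. A red grip rib, 40 (x, -18 to 22 mm) x 14 (y) mm, stands on it up to z = 42 mm. Fitted, its axes point the same way as the holder's.
- gate_bore (a point): centre of the gate's knuckle bore, at (42, 0, 11) mm in the gate's frame; axes as the gate's, so y is the bore axis.
- gate_grip (a point): point to pinch in the red rib, across its 14 mm thickness (gate's y), at (2, 0, 30) mm in the gate's frame, 12 mm below the rib's top.
- sleeve_a: rectangular graduated glass filter in a clear hard sleeve, 150 x 108 x 9 mm, lying flat; origin at the centre of its underside. Leave alone.
- sleeve_b: second such sleeved filter, amber, same size; leave alone.
- adapter_ring: steel adapter ring lying flat, 82 mm across, 8 mm high; leave alone.
- lens_hood: blue round lens hood standing on the table, 84 mm across its upper rim, 45 mm high; leave alone.
- lens_cap: black lens cap lying flat, 72 mm across, 10 mm high; leave alone.
- screwdriver: small screwdriver lying flat, 150 mm long; leave alone.
- switch (a joint): toggle switch of the strip light, a 30 mm black lever on a fixed white block beyond the holder to its left (+y), apart from all the work; value in rad, 0 as it stands, grows as the lever is pushed to +x; leave alone.

How it is judged:
On the way, in this order (a step that is already met when the one before it is completed fails the run):
1. the hinge pin is drawn out to its stop (at least 49 of 52 mm) (value of joint pin above 0.049 m), for 0.1 s.
2. the gate is picked up in the gripper, 20 mm or more off the table (height (world z) of gate above 0.02 m and contact force between the fingers and gate above 2 N), for 0.2 s.
At the end, for the whole second after the job is handed in: Pin out 46 mm or more. Gate held by the fingers (over 2 N), still; bore within 4 mm of the hinge axis (x, z), 7 mm along y, axes within 0.12 rad, level within 0.2 rad, reaching out from the holder, under 3 N between gate and holder (value of joint pin above 0.046 m and x of gate_bore in the frame of hinge between -0.004 and 0.004 m and z of gate_bore in the frame of hinge between -0.004 and 0.004 m and y of gate_bore in the frame of hinge between -0.007 and 0.007 m and angle between the y axis of gate and the y axis of holder, either way round below 0.12 rad and angle between gate's own z axis and vertical below 0.2 rad and x of gate in the frame of holder below -0.09 m and contact force between the fingers and gate above 2 N and contact force between gate and holder below 3 N and linear speed of gate below 0.02 m/s); the arm keeps its last pose, push and grip.
It fails at once if a bystander is moved more than 30 mm (distance of any of sleeve_a, sleeve_b, adapter_ring, lens_hood, lens_cap, screwdriver from where it was at the start of the episode above 0.03 m).
It fails at once if the light switch is thrown (value of joint switch above 0.25 rad).
It fails at once if the gate is forced against the holder or its pin (over 25 N) (contact force between gate and holder above 25 N).
It also fails if it takes over 48 s, if anything falls off the work surface, if the arm or the gripper's body presses on something with over 40 N, if the wrist force passes 120 N, or if a joint passes its speed limit or range.

### The arm

A 7-joint arm with a two-finger parallel gripper is mounted at the origin on the work surface. World frame = base frame: x ahead of the robot, y to its left, z up, the work surface at z = 0. Lengths are in m, angles in rad, forces in N, time in s.
With the tool pointing down it reaches from about 0.4 to 0.9 m from the base axis. Payload 5.6 kg.
Tool frame: the origin (TCP) lies between the finger pads; the fingertips stand 19 mm ahead of it and the grasp point (between the pads) is the TCP (manip.tip_reach is the distance from the TCP to the fingertips, in m); z points along the fingers, y is the line along which they close (so a half turn about z gives the same grasp; the last joint's range is limited). The gripper opens to 92 mm and grips with 3 to 60 N. Pads are 20 mm wide; open, the fingers measure 128 mm over their backs; the gripper's body (75 mm by 189 mm) begins 69 mm behind the grasp point.
Start: joints at [-1.382, 0.468, -0.012, 1.603, 0.006, 1.071, -0.056], TCP at [0.149, 0.633, 0.234] pointing down, gripper open.
Joint ranges: [-2.53, 2.53], [-0.31, 2.02], [-1.57, 1.55], [0.28, 2.44], [-1.29, 4.43], [0.15, 1.84], [-2.92, 2.92]. Speed limits (rad/s): [2.57, 2.57, 3.14, 3.14, 3.14, 3.14, 3.14].

### API

Orientations are given as a unit quaternion [w, x, y, z].
In Python, from plant import manip gives the robot as it stands.
- The arm moves only by the tool move_arm, never from a script. Its argument "steps" is a list that holds one entry, the list of rows, each a list of 6 numbers: the shift along the tool's x, y, z in units of 40 mm (1.0 is 40 mm), then the turn, a rotation vector about the tool's x, y, z in units of 5 degrees (1.0 is 5 degrees). A call has 1 to 12 rows; each row shifts and turns the commanded pose from where the row before left it, along the tool's axes as they then stand; what a row does not reach is not made up. A row lasts 1/12 s, in which the tool goes at most 41.7 mm and 7.16 degrees, less where a joint would pass 70% of its speed; a pose out of reach is approached as far as the arm can. A call is refused whole if a number of a shift passes 1 or a number of a turn 1, either way. A call with a gripper value outside its range is refused whole. "fingers" is the opening, from 0 (shut) to 1 (fully open), set as the call begins (left out, the last holds). The fingers move at their own pace and stop on an object; "force" is the grip in N (left out, the last holds). Time passes only in rows, so rows that do not move let the fingers close. It gives the time, the measured TCP pose, the force, the opening and the grip force at its end, in the units of the state.
- manip.get_state(): the state, without advancing time (a new reading comes with each control period).
- manip.capture(name): name is "side" or "top"; returns the picture (480x640x3 uint8, red, green, blue); there is no depth.
- manip.calibration(name): a dict with "fx", "fy", "cx", "cy" (pixels), "world_from_camera" (4x4, takes a point from camera to world coordinates). Camera axes: x right, y up, looking along -z (the intrinsics and any distortion apply to the point x, -y, -z); pixel columns grow to the right and rows downward; lengths in m; the calibration is good to about 2 mm. A picture is of the moment at which its call begins. calibration takes no time and is no camera call.
- manip.finish_job(): hands the job in; it is judged then, once.
The state is a dict: "time_s": time; "joints": joint angles; "dq": joint speeds; "effort": joint torques, N m; "tcp_pos": TCP position; "eef_rot": TCP orientation; "force": force on the tool from outside, world axes, zero at the start; "ft_torque": the same for the moment, N m; "finger_gap": finger opening in m; "gripper_force": force on a finger pad.
Only numpy, scipy, OpenCV 4.12 (cv2) and the standard library are available. Lean on these libraries where they do the work, as an engineer would, in place of code of your own. Each camera call takes 0.05 s, during which the arm holds its last target. There are 200 camera calls.

## Working session

There is one attempt and no reset: what is moved stays moved. The work goes in short steps, Python scripts to look and compute and a tool call to move; the robot and the scene stay as the last step left them, time stands still between calls to the robot, and variables do not carry over. Pictures are saved under pics/ and viewed, at most 10 in all, crops included, and the job is handed in when it is done.

Besides the shell and the picture viewer there is one more tool, called after "Call:" in YAML: its name, and indented under it one key for each argument. move_arm: Moves the arm, as the interface text tells. Its arguments: {"type":"object","properties":{"steps":{"type":"array","items":{"type":"array","items":{"type":"array","items":{"type":"number"}}}},"fingers":{"type":"number"},"force":{"type":"number"}},"required":["steps"]}

```bash
ls; mkdir -p pics
cat > h.py <<'E'
import numpy as np, cv2
from plant import manip
def snap(n,f):
    im=manip.capture(n); cv2.imwrite(f,im[:,:,::-1]); return im
def ray(n,u,v):
    c=manip.calibration(n); T=np.array(c["world_from_camera"])
    d=T[:3,:3]@np.array([(u-c["cx"])/c["fx"],-(v-c["cy"])/c["fy"],-1.]); return T[:3,3],d/np.linalg.norm(d)
def onz(n,u,v,z):
    o,d=ray(n,u,v); return o+d*(z-o[2])/d[2]
def tri(a,b):
    (o,d),(p,e)=ray(*a),ray(*b)
    s=np.linalg.lstsq(np.c_[d,-e],p-o,rcond=None)[0]; x,y=o+d*s[0],p+e*s[1]
    return (x+y)/2,np.linalg.norm(x-y)
def proj(n,P):
    c=manip.calibration(n); q=np.linalg.inv(np.array(c["world_from_camera"]))@np.r_[P,1]
    return c["cx"]-c["fx"]*q[0]/q[2], c["cy"]+c["fy"]*q[1]/q[2]
E
python3 - <<'E'
from h import *
np.set_printoptions(precision=4,suppress=True)
for n in("side","top"): snap(n,f"pics/{n}0.png"); print(manip.calibration(n))
print(manip.get_state())
E
```

```text
pics
{'fx': 572.1414560532163, 'fy': 572.1414560532163, 'cx': 327.4950508307403, 'cy': 238.77343923125065, 'world_from_camera': array([[ 0.8862,  0.3427, -0.3117,  0.1995],
       [-0.4633,  0.6551, -0.5968, -0.664 ],
       [-0.0004,  0.6733,  0.7393,  0.9214],
       [ 0.    ,  0.    ,  0.    ,  1.    ]])}
{'fx': 446.2649526700302, 'fy': 446.2649526700302, 'cx': 315.284650204541, 'cy': 234.48965846521423, 'world_from_camera': array([[-0.0272,  0.9948, -0.0985,  0.4588],
       [-0.9996, -0.0261,  0.0124,  0.0299],
       [ 0.0098,  0.0988,  0.9951,  1.0445],
       [ 0.    ,  0.    ,  0.    ,  1.    ]])}
{'time_s': 0.1, 'joints': array([-1.382 ,  0.4683, -0.0116,  1.6035,  0.006 ,  1.0714, -0.0563]), 'dq': array([-0.0024, -0.0008, -0.0017, -0.0016,  0.0014,  0.0003,  0.0007]), 'effort': array([  0.0012, -52.164 ,  -0.0122, -24.4368,  -0.0568,   0.0139,
         0.    ]), 'tcp_pos': array([0.1493, 0.6321, 0.2327]), 'eef_rot': array([-0.    ,  0.1157,  0.9933, -0.0008]), 'force': array([0.0029, 0.1491, 0.6628]), 'ft_torque': array([-0.0338, -0.0075,  0.0018]), 'gripper_force': 0.0, 'finger_gap': 0.09179798251726835}
```

View pics/side0.png

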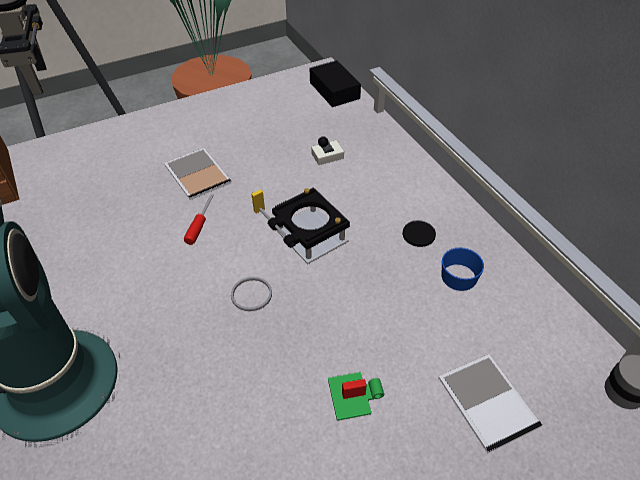

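View pics/top0.png

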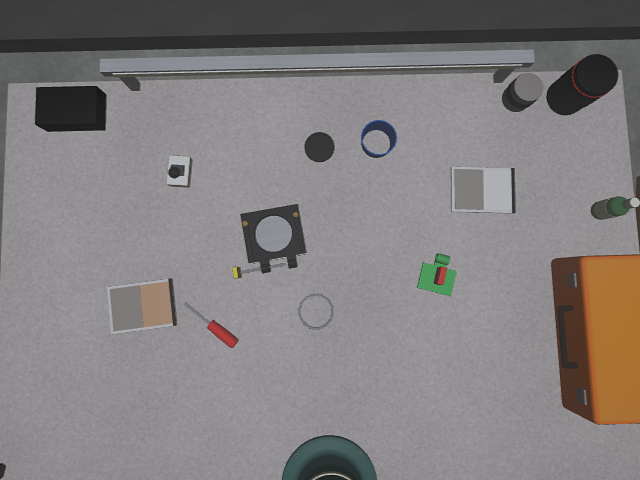

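The side view shows the holder at about (310,220), the tab at (258,201) and the gate at (352,393). The top view shows the holder at (273,234), the tab at (237,272) and the gate at (437,277). I'll zoom in next.

Run:
```python
from h import *
s=cv2.imread("pics/side0.png");t=cv2.imread("pics/top0.png")
def crop(im,u,v,w,h): return cv2.resize(im[v:v+h,u:u+w],(400,300),interpolation=cv2.INTER_CUBIC)
m=np.vstack([np.hstack([crop(s,240,180,120,90),crop(t,225,195,100,75)*1]),np.hstack([crop(s,320,365,80,60),crop(t,405,245,64,48)])])
cv2.imwrite("pics/z.png",cv2.convertScaleAbs(m,alpha=1.5,beta=10))
for n,im in(("side",s),("top",t)):
    hsv=cv2.cvtColor(im,cv2.COLOR_BGR2HSV)
    for c,lo,hi,roi in(("yel",(20,120,60),(35,255,255),None),("red",(0,150,60),(8,255,255),None),("grn",(50,120,50),(75,255,255),None)):
        k=cv2.inRange(hsv,lo,hi); N,_,st,ce=cv2.connectedComponentsWithStats(k)
        for i in range(1,N):
            if st[i,4]>25: print(n,c,st[i],ce[i].round(1))
```

```text
side yel [252 189  13  24 213] [257.7 200.2]
side yel [335 217   6   6  26] [337.5 219.3]
side red [184 214  22  31 335] [194.1 229.1]
side red [342 379  24  19 327] [353.8 388.1]
side grn [ 328  372   56   48 1392] [353.1 396.4]
top yel [233 267   5  11  45] [234.9 272. ]
top red [574  83  29  15  39] [585.7  92.5]
top red [438 267   9  18  92] [441.8 275.4]
top red [208 321  29  27 290] [221.6 334.1]
top grn [436 254  13  10  84] [442.6 258.3]
top grn [418 262  38  34 686] [435.5 278.9]
```

View pics/z.png

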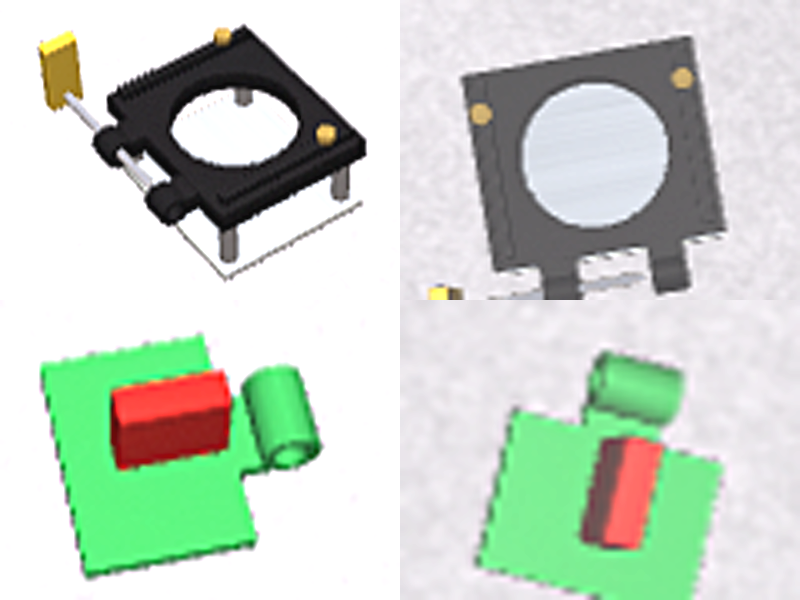

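The crops show the tab's top face at about (257,191) in the side view and (235,272) in the top view. The gate's plate corners, its rib and the holder's corners are all sharp enough to fit poses.

```bash
cat > fit.py <<'E'
from h import *
from scipy.optimize import least_squares
np.set_printoptions(precision=4,suppress=True)
def cr(u0,v0,f,p): return u0+(p[0]+.5)/f-.5, v0+(p[1]+.5)/f-.5
def fit(obs,x0):
    def r(q):
        c,s=np.cos(q[3]),np.sin(q[3]); o=[]
        for n,P,uv in obs:
            w=[q[0]+c*P[0]-s*P[1],q[1]+s*P[0]+c*P[1],q[2]+P[2]]
            o+=list(np.subtract(proj(n,w),uv))
        return np.array(o)
    k=least_squares(r,x0,loss="soft_l1"); return k.x,r(k.x).reshape(-1,2)
E
python3 - <<'E'
from fit import *
S=lambda p:cr(240,180,10/3,p); T=lambda p:cr(225,195,4,p); GS=lambda p:cr(320,365,5,p); GT=lambda p:cr(405,245,6.25,p)
tab=tri(("side",*S((57,39))),("top",234.9,272.)); print("tab",tab)
h=.063
obs=[("top",(.055,.065,h),T((62,76))),("top",(.055,-.065,h),T((292,37))),("top",(-.055,-.065,h),T((325,230))),("top",(-.055,.065,h),T((94,271))),
("side",(.055,.065,h),S((245,27))),("side",(.055,-.065,h),S((364,142))),("side",(-.055,-.065,h),S((222,213))),("side",(-.055,.065,h),S((110,97)))]
q,r=fit(obs,[.55,.12,0,.15]); print("holder corners",q,"\n",r)
obs+=[("top",(-.072,.08,.1),(234.9,272.)),("side",(-.072,.08,.1),S((57,39)))]*2
q,r=fit(obs,[.55,.12,0,.15]); print("holder+tab",q,"\n",r)
z=.006
g=[("top",(.024,.04,z),GT((113,108))),("top",(.024,-.04,z),GT((322,163))),("top",(-.036,.04,z),GT((78,265))),
("side",(-.036,.04,z),GS((42,66))),("side",(.024,.04,z),GS((202,37))),("side",(.024,-.04,z),GS((255,242))),("side",(-.036,-.04,z),GS((87,272))),
("top",(.002,0,.042),(441.8,275.4)),("side",(-.018,-.007,.042),GS((118,104)))]
q,r=fit(g,[.45,-.2,0,-.2]); print("gate",q,"\n",r)
E
```

```text
tab (array([0.4774, 0.19  , 0.0974]), np.float64(0.00012723583253447987))
holder corners [ 0.5627  0.1116 -0.0063  0.148 ] 
 [[-0.0389  0.0843]
 [-0.103  -0.1123]
 [ 0.115  -0.0256]
 [-0.1541 -0.0518]
 [ 0.4615  0.1032]
 [ 0.3889 -0.4261]
 [-0.1059  1.3058]
 [-0.9157 -0.3959]]
holder+tab [ 0.5613  0.1123 -0.0024  0.1376] 
 [[-0.3818  0.1377]
 [-0.1187  0.4966]
 [-0.3808  0.8757]
 [-0.9876  0.284 ]
 [ 0.1231 -1.1267]
 [-0.3989 -1.3717]
 [-1.3753  0.0495]
 [-1.6525 -1.9258]
 [ 3.914  -0.8549]
 [ 2.2854  2.096 ]
 [ 3.914  -0.8549]
 [ 2.2854  2.096 ]]
gate [ 0.4564 -0.265  -0.0065 -0.2891] 
 [[ 0.2021  0.1572]
 [-0.1063  0.2241]
 [-0.2521 -0.0764]
 [-0.3856 -0.5138]
 [ 0.3457 -0.4807]
 [ 0.4972 -0.2808]
 [-0.3349  0.129 ]
 [-0.0701  0.0395]
 [ 0.2006  4.1523]]
```

```bash
cat > obs.py <<'E'
from fit import *
S=lambda p:cr(240,180,10/3,p); T=lambda p:cr(225,195,4,p); GS=lambda p:cr(320,365,5,p); GT=lambda p:cr(405,245,6.25,p)
h=.063; z=.006
H=[("top",(.055,.065,h),T((62,76))),("top",(.055,-.065,h),T((292,37))),("top",(-.055,-.065,h),T((325,230))),("top",(-.055,.065,h),T((94,271))),
("side",(.055,.065,h),S((245,27))),("side",(.055,-.065,h),S((364,142))),("side",(-.055,-.065,h),S((222,213))),("side",(-.055,.065,h),S((110,97)))]
G=[("top",(.024,.04,z),GT((113,108))),("top",(.024,-.04,z),GT((322,163))),("top",(-.036,.04,z),GT((78,265))),
("side",(-.036,.04,z),GS((42,66))),("side",(.024,.04,z),GS((202,37))),("side",(.024,-.04,z),GS((255,242))),("side",(-.036,-.04,z),GS((87,272))),
("top",(.002,0,.042),(441.8,275.4))]
def fit0(obs,x0):
    def r(q):
        c,s=np.cos(q[2]),np.sin(q[2])
        return np.concatenate([np.subtract(proj(n,[q[0]+c*P[0]-s*P[1],q[1]+s*P[0]+c*P[1],P[2]]),uv) for n,P,uv in obs])
    k=least_squares(r,x0); return k.x,np.sqrt(np.mean(k.fun**2))
E
python3 - <<'E'
from obs import *
for nm,O,x0 in(("H",H,[.55,.11,.15]),("G",G,[.45,-.26,-.28])):
    for v in("top","side"): print(nm,v,*fit0([o for o in O if o[0]==v],x0))
    print(nm,"both",*fit0(O,x0))
print("tab z=.1",onz("top",234.9,272,.1),onz("side",*S((57,39)),.1))
s=manip.get_state(); print(proj("top",s["tcp_pos"]),proj("side",s["tcp_pos"]))
E
```

```text
H top [0.562  0.111  0.1469] 0.21597061706986057
H side [0.5605 0.1066 0.1484] 0.760834766134885
H both [0.5615 0.1094 0.1475] 0.8523967268966759
G top [ 0.4566 -0.2634 -0.2808] 0.09505399758969015
G side [ 0.4543 -0.2682 -0.2896] 0.4698128031033325
G both [ 0.4553 -0.2663 -0.2828] 0.9676499241887667
tab z=.1 [0.4774 0.1895 0.1   ] [0.4764 0.1873 0.1   ]
(np.float64(-33.41902569806223), np.float64(468.6071057100585)) (np.float64(36.4027208494104), np.float64(72.49355637768443))
```

Both views give the same poses to within a few mm: tab at about (0.477, 0.189) with the pin already about 9 mm out, holder yaw 0.148 and gate yaw -0.283. I'll start moving, turning the tool first so it closes along the hinge axis.

Call:
move_arm:
  steps:
    - [[0,0,0,0,0,-0.87],[0,0,0,0,0,-0.87],[0,0,0,0,0,-0.87],[0,0,0,0,0,-0.87],[0,0,0,0,0,-0.87],[-0.4,-0.76,0.1,0,0,0],[-0.4,-0.76,0.1,0,0,0],[-0.4,-0.76,0.1,0,0,0],[-0.4,-0.76,0.1,0,0,0],[-0.4,-0.76,0.1,0,0,0],[-0.4,-0.76,0.1,0,0,0],[-0.4,-0.76,0.1,0,0,0]]
  fingers: 0.6
  force: 30

```text
time_s: 1.1
tcp_pos: [0.2921, 0.4369, 0.2052]
eef_rot: [-0.0, -0.074, 0.997, -0.0]
force: [1.0, -0.2, 0.3]
finger_gap: 0.0555
gripper_force: 0.0
```

```bash
cat > go.py <<'E'
import sys
from h import *
from scipy.spatial.transform import Rotation as R
np.set_printoptions(precision=3,suppress=True)
def go(target,yawdeg=None):
    """total shift in tool units (after any yaw turn) and the turn (units of 5 deg about tool axes, applied first)"""
    s=manip.get_state(); q=s["eef_rot"]; r=R.from_quat([q[1],q[2],q[3],q[0]])
    turn=np.zeros(3); rt=r
    if yawdeg is not None:
        a=np.radians(yawdeg); y=np.array([np.cos(a),np.sin(a),0]); z=np.array([0,0,-1.])
        rt=R.from_matrix(np.c_[np.cross(y,z),y,z]); turn=np.degrees((r.inv()*rt).as_rotvec())/5
    ry=np.degrees(np.arctan2(*r.as_matrix()[1::-1,1]))
    print("t",round(s["time_s"],2),"tcp",s["tcp_pos"],"yaw_y",ry,"j",s["joints"],"F",s["force"],"gap",s["finger_gap"])
    print("turn",turn,"then shift",rt.inv().apply(np.subtract(target,s["tcp_pos"]))/.04)
E
python3 -c "
from go import *
go([.477,.189,.15],98.45)"
```

```text
t 1.1 tcp [0.292 0.437 0.205] yaw_y 98.47006040283607 j [-1.015  0.295 -0.036  1.932  0.013  0.915  0.661] F [ 1.03  -0.217  0.313] gap 0.055498480122328414
turn [-0.005 -0.003  0.004] then shift [-3.661 -6.809  1.379]
```

Call:
move_arm:
  steps:
    - [[-0.41,-0.76,0.15,0,0,0],[-0.41,-0.76,0.15,0,0,0],[-0.41,-0.76,0.15,0,0,0],[-0.41,-0.76,0.15,0,0,0],[-0.41,-0.76,0.15,0,0,0],[-0.41,-0.76,0.15,0,0,0],[-0.41,-0.76,0.15,0,0,0],[-0.41,-0.76,0.15,0,0,0],[-0.38,-0.73,0.15,0,0,0],[0,0,0,0,0,0],[0,0,0,0,0,0]]

```text
time_s: 2.02
tcp_pos: [0.4769, 0.1887, 0.151]
eef_rot: [-0.001, -0.072, 0.997, -0.0]
force: [0.0, 0.8, 0.0]
finger_gap: 0.0551
gripper_force: 0.0
```

Run:
```python
from go import *
go([.477,.189,.085],98.45)
s=snap("side","pics/s1.png")[:,:,::-1];t=snap("top","pics/t1.png")[:,:,::-1]
for n in("side","top"): print(n,proj(n,manip.get_state()["tcp_pos"]))
def crop(im,u,v,w,h): return cv2.resize(im[v:v+h,u:u+w],(400,300),interpolation=cv2.INTER_CUBIC)
m=np.hstack([crop(s,210,130,160,120),crop(t,180,200,160,120)])
cv2.imwrite("pics/z1.png",cv2.convertScaleAbs(m,alpha=1.5,beta=10))
```

```text
t 2.02 tcp [0.477 0.189 0.151] yaw_y 98.20849956625486 j [-0.531  0.346  0.106  2.012 -0.05   0.787  1.318] F [0.018 0.766 0.039] gap 0.05505901722411694
turn [-0.01  -0.013 -0.048] then shift [-0.004  0.007  1.649]
side (np.float64(253.30733530942697), np.float64(171.6634701406902))
top (np.float64(229.51301622862945), np.float64(272.4635828953071))
```

View pics/z1.png

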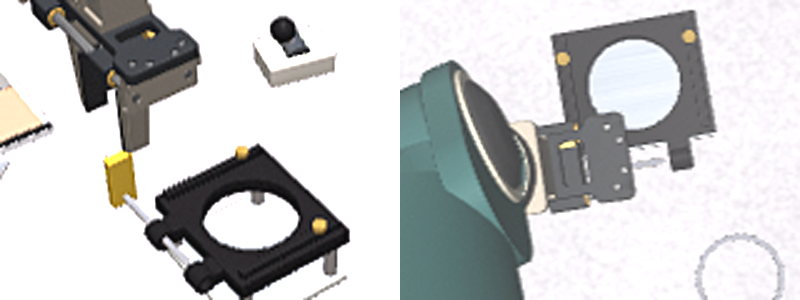

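The open fingers straddle the yellow tab, which sits at (118,180) in the side crop with the fingertips just above and either side of it. I'll descend and pinch.

Call:
move_arm:
  steps:
    - [[0,0,0.4,0,0,0],[0,0,0.4,0,0,0],[0,0,0.4,0,0,0],[0,0,0.4,0,0,0],[0,0,0,0,0,0],[0,0,0,0,0,0]]

```text
time_s: 2.62
tcp_pos: [0.4753, 0.192, 0.0874]
eef_rot: [-0.001, -0.075, 0.997, -0.0]
force: [-0.2, -0.0, 0.4]
finger_gap: 0.055
gripper_force: 0.0
```

Call:
move_arm:
  steps:
    - [[0,0,0,0,0,0],[0,0,0,0,0,0],[0,0,0,0,0,0],[0,0,0,0,0,0],[0,0,0,0,0,0],[0,0,0,0,0,0],[0,0,0,0,0,0],[0,0,0,0,0,0]]
  fingers: 0
  force: 25

```text
time_s: 3.28
tcp_pos: [0.4766, 0.1901, 0.0878]
eef_rot: [0.0, -0.074, 0.997, -0.0]
force: [0.2, -2.3, 2.9]
finger_gap: 0.0094
gripper_force: 25.0
```

The gap is 9.4 mm, so the tab is held. Pulling along +y now.

Call:
move_arm:
  steps:
    - [[0,0.12,0,0,0,0],[0,0.12,0,0,0,0],[0,0.12,0,0,0,0],[0,0.12,0,0,0,0],[0,0.12,0,0,0,0],[0,0.12,0,0,0,0],[0,0.12,0,0,0,0],[0,0.12,0,0,0,0],[0,0,0,0,0,0],[0,0,0,0,0,0]]

```text
time_s: 4.12
tcp_pos: [0.4707, 0.2292, 0.0877]
eef_rot: [0.0, -0.074, 0.997, -0.0]
force: [0.1, -3.2, 6.0]
finger_gap: 0.0099
gripper_force: 25.0
```

Call:
move_arm:
  steps:
    - [[0,0.1,0,0,0,0],[0,0.1,0,0,0,0],[0,0,0,0,0,0],[0,0,0,0,0,0]]

```text
time_s: 4.45
tcp_pos: [0.4706, 0.2296, 0.0874]
eef_rot: [-0.001, -0.072, 0.997, -0.004]
force: [1.7, -21.1, 10.6]
finger_gap: 0.0101
gripper_force: 25.0
```

The force rose to 21 N at the stop, so the pin is out. I'll relax the pull a little, release and lift.

Call:
move_arm:
  steps:
    - [[0,-0.1,0,0,0,0],[0,0,0,0,0,0],[0,0,0,0,0,0]]

```text
time_s: 4.7
tcp_pos: [0.4706, 0.2294, 0.0876]
eef_rot: [-0.0, -0.073, 0.997, -0.002]
force: [1.3, -12.2, 7.1]
finger_gap: 0.0098
gripper_force: 25.0
```

Call:
move_arm:
  steps:
    - [[0,0,0,0,0,0],[0,0,0,0,0,0],[0,0,0,0,0,0],[0,0,0,0,0,0],[0,0,0,0,0,0],[0,0,0,0,0,0],[0,0,-0.5,0,0,0],[0,0,-0.7,0,0,0],[0,0,-0.7,0,0,0],[0,0,-0.5,0,0,0]]
  fingers: 0.5

```text
time_s: 5.53
tcp_pos: [0.4706, 0.2332, 0.1857]
eef_rot: [0.001, -0.074, 0.997, 0.001]
force: [0.5, -0.4, 0.7]
finger_gap: 0.046
gripper_force: 0.0
```

Run:
```python
from go import *
a=-.283; p=np.array([.456+.002*np.cos(a),-.2645+.002*np.sin(a)])
go([*p,.12],90+np.degrees(a)); print(p)
snap("top","pics/t2.png")
im=cv2.imread("pics/t2.png")
```

```text
t 5.53 tcp [0.471 0.233 0.186] yaw_y 98.4731510106324 j [-0.611  0.314  0.105  1.96  -0.043  0.868  1.235] F [ 0.452 -0.387  0.738] gap 0.04601182203546521
turn [0.015 0.017 4.938] then shift [ -3.175 -12.05    1.642]
[ 0.458 -0.265]
```

Call:
move_arm:
  steps:
    - [[0,0,0,0,0,0.99],[0,0,0,0,0,0.99],[0,0,0,0,0,0.99],[0,0,0,0,0,0.99],[0,0,0,0,0,0.98],[-0.2,-0.8,0,0,0,0],[-0.2,-0.8,0,0,0,0],[-0.2,-0.8,0,0,0,0],[-0.2,-0.8,0,0,0,0],[-0.2,-0.8,0,0,0,0],[-0.2,-0.8,0,0,0,0],[-0.2,-0.8,0,0,0,0]]
  fingers: 0.6

```text
time_s: 6.58
tcp_pos: [0.461, 0.0007, 0.1836]
eef_rot: [0.0, 0.141, 0.99, 0.0]
force: [0.9, -1.0, 0.8]
finger_gap: 0.0553
gripper_force: 0.0
```

Call:
move_arm:
  steps:
    - [[-0.2,-0.8,0.2,0,0,0],[-0.2,-0.8,0.2,0,0,0],[-0.2,-0.8,0.2,0,0,0],[-0.25,-0.8,0.2,0,0,0],[-0.25,-0.8,0.2,0,0,0],[-0.25,-0.8,0.2,0,0,0],[-0.25,-0.8,0.2,0,0,0],[-0.2,-0.8,0.2,0,0,0],[0,0,0,0,0,0],[0,0,0,0,0,0],[0,0,0,0,0,0]]

```text
time_s: 7.5
tcp_pos: [0.4588, -0.2631, 0.1192]
eef_rot: [-0.0, 0.141, 0.99, 0.0]
force: [0.7, 0.6, 0.1]
finger_gap: 0.0554
gripper_force: 0.0
```

Run:
```python
from go import *
go([.458,-.265,.03],73.8)
s=snap("side","pics/s3.png")[:,:,::-1];t=cv2.imread("pics/t2.png"); t3=snap("top","pics/t3.png")[:,:,::-1]
def crop(im,u,v,w,h): return cv2.resize(im[v:v+h,u:u+w],(400,300),interpolation=cv2.INTER_CUBIC)
m=np.vstack([np.hstack([crop(s,290,310,160,120),crop(t3,400,220,80,60)]),np.hstack([crop(s,200,150,160,120),crop(t3,200,200,120,90)])])
cv2.imwrite("pics/z3.png",cv2.convertScaleAbs(m,alpha=1.5,beta=10))
for n in("side","top"): print(proj(n,manip.get_state()["tcp_pos"]))
```

```text
t 7.5 tcp [ 0.459 -0.263  0.119] yaw_y 73.77130096664236 j [ 0.149  0.434  0.382  2.01  -0.235  0.741  1.961] F [0.706 0.637 0.106] gap 0.0553526347147437
turn [ 0.009 -0.009 -0.006] then shift [ 0.005 -0.05   2.231]
(np.float64(355.3824992115313), np.float64(356.2152039812635))
(np.float64(451.9796344483233), np.float64(274.6655762050722))
```

View pics/z3.png

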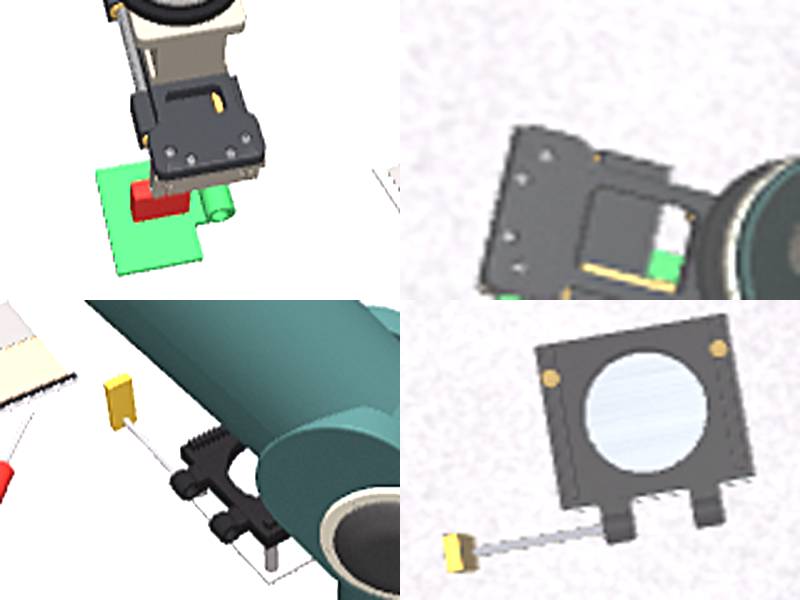

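The pin is clear of the gap: the tab is at (457,552) and the knuckle gap is empty. The gripper is over the gate's rib, so I'll descend to the grip height.

Call:
move_arm:
  steps:
    - [[0,-0.03,0.4,0,0,0],[0,-0.02,0.4,0,0,0],[0,0,0.4,0,0,0],[0,0,0.4,0,0,0],[0,0,0.3,0,0,0],[0,0,0.2,0,0,0],[0,0,0.07,0,0,0],[0,0,0,0,0,0],[0,0,0,0,0,0]]

```text
time_s: 8.35
tcp_pos: [0.4587, -0.2659, 0.0332]
eef_rot: [0.0, 0.141, 0.99, -0.0]
force: [0.2, -0.1, 0.3]
finger_gap: 0.0553
gripper_force: 0.0
```

Call:
move_arm:
  steps:
    - [[0,0,0,0,0,0],[0,0,0,0,0,0],[0,0,0,0,0,0],[0,0,0,0,0,0],[0,0,0,0,0,0],[0,0,0,0,0,0],[0,0,0,0,0,0],[0,0,0,0,0,0]]
  fingers: 0
  force: 30

```text
time_s: 9.02
tcp_pos: [0.4583, -0.266, 0.0329]
eef_rot: [0.0, 0.141, 0.99, -0.0]
force: [-0.5, -0.7, 1.3]
finger_gap: 0.0141
gripper_force: 30.0
```

The gate is gripped with a gap of 14.1 mm. I'll lift it and carry it to above the hinge.

Call:
move_arm:
  steps:
    - [[0,0,-0.3,0,0,0],[0,0,-0.5,0,0,0],[0,0,-0.6,0,0,0],[0,0,-0.6,0,0,0],[0,0,-0.6,0,0,0],[0,0,-0.6,0,0,0],[0,0,-0.3,0,0,0],[0,0,0,0,0,0],[0,0,0,0,0,0]]

```text
time_s: 9.77
tcp_pos: [0.4583, -0.2656, 0.1729]
eef_rot: [0.0, 0.141, 0.99, 0.0]
force: [-0.6, 0.5, -2.5]
finger_gap: 0.0141
gripper_force: 30.0
```

```bash
python3 -c "
from go import *
go([.451,.0937,.145],98.45)"
```

```text
t 9.77 tcp [ 0.458 -0.266  0.173] yaw_y 73.78139001284048 j [ 0.119  0.352  0.418  1.975 -0.188  0.851  1.927] F [-0.61   0.488 -2.476] gap 0.014148416340859745
turn [ 0.002  0.009 -4.934] then shift [-1.14   8.912  0.698]
```

Call:
move_arm:
  steps:
    - [[0,0,0,0,0,-0.4],[0,0,0,0,0,-0.6],[0,0,0,0,0,-0.6],[0,0,0,0,0,-0.6],[0,0,0,0,0,-0.6],[0,0,0,0,0,-0.6],[0,0,0,0,0,-0.6],[0,0,0,0,0,-0.6],[0,0,0,0,0,-0.33],[0,0.2,0,0,0,0],[-0.05,0.4,0,0,0,0],[-0.1,0.6,0,0,0,0]]

```text
time_s: 10.77
tcp_pos: [0.4557, -0.2181, 0.1714]
eef_rot: [-0.001, -0.071, 0.997, 0.0]
force: [0.5, 0.6, -1.0]
finger_gap: 0.0138
gripper_force: 30.0
```

Call:
move_arm:
  steps:
    - [[-0.1,0.7,0,0,0,0],[-0.1,0.8,0,0,0,0],[-0.1,0.8,0,0,0,0],[-0.1,0.8,0,0,0,0],[-0.1,0.8,0,0,0,0],[-0.1,0.8,0,0,0,0],[-0.1,0.8,0,0,0,0],[-0.1,0.8,0.1,0,0,0],[-0.1,0.6,0.2,0,0,0],[-0.09,0.4,0.2,0,0,0],[0,0.31,0.1,0,0,0],[0,0.1,0.1,0,0,0]]

```text
time_s: 11.77
tcp_pos: [0.4495, 0.0958, 0.1432]
eef_rot: [-0.001, -0.075, 0.997, 0.0]
force: [0.2, 0.1, -1.9]
finger_gap: 0.0142
gripper_force: 30.0
```

Call:
move_arm:
  steps:
    - [[0,0,0,0,0,0],[0,0,0,0,0,0],[0,0,0,0,0,0],[0,0,0,0,0,0]]

```text
time_s: 12.1
tcp_pos: [0.4514, 0.0923, 0.145]
eef_rot: [0.0, -0.072, 0.997, -0.0]
force: [0.1, 0.4, -0.9]
finger_gap: 0.0133
gripper_force: 30.0
```

Run:
```python
from go import *
go([.451,.0937,.0769],98.45)
s=snap("side","pics/s4.png")[:,:,::-1]; t3=snap("top","pics/t4.png")[:,:,::-1]
def crop(im,u,v,w,h): return cv2.resize(im[v:v+h,u:u+w],(400,300),interpolation=cv2.INTER_CUBIC)
m=np.vstack([np.hstack([crop(s,240,150,160,120),crop(t3,200,200,120,90)]),np.hstack([crop(s,250,190,80,60),crop(t3,235,235,80,60)])])
cv2.imwrite("pics/z4.png",cv2.convertScaleAbs(m,alpha=1.5,beta=10))
```

```text
t 12.1 tcp [0.451 0.092 0.145] yaw_y 98.29980626797702 j [-0.395  0.275  0.138  2.137 -0.056  0.732  1.495] F [ 0.059  0.422 -0.928] gap 0.013340166704117857
turn [-0.002  0.004 -0.03 ] then shift [0.006 0.036 1.702]
```

View pics/z4.png

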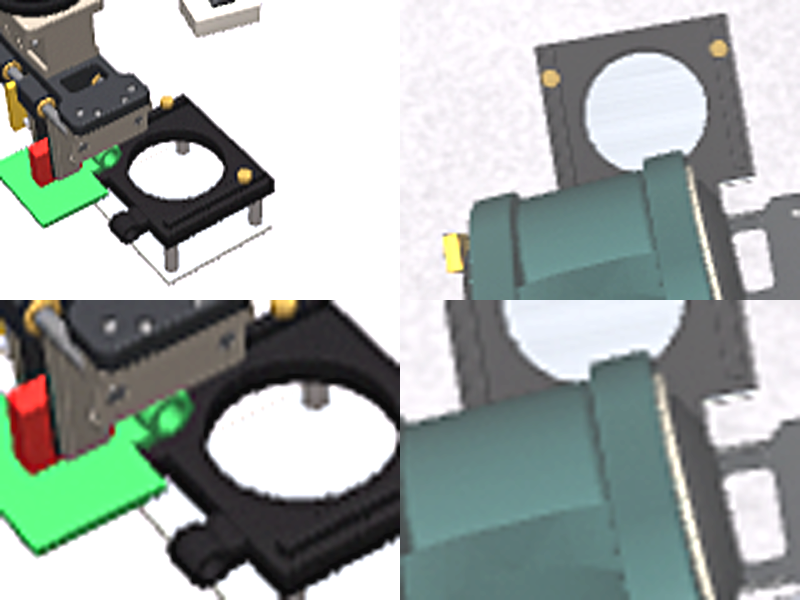

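The side view shows the gate held level next to the holder, with the bore end at about (284,212) and the holder's -y knuckle at about (288,240). The arm hides this area from the top camera. I'll overlay the model predictions on the side view to check relative alignment.

```bash
cat > ov.py <<'E'
from obs import *
def tr(x,y,a,P): c,s=np.cos(a),np.sin(a); return [x+c*P[0]-s*P[1],y+s*P[0]+c*P[1],P[2]]
HS=(.5605,.1066,.1484)   # holder as the side camera sees it
def overlay(src,dst,zg,xg,u0,v0,w,h,f,d=(0,0)):
    st=manip.get_state(); t=st["tcp_pos"]; q=st["eef_rot"]; a=np.arctan2(-1,0)*0
    from scipy.spatial.transform import Rotation as R
    m=R.from_quat([q[1],q[2],q[3],q[0]]).as_matrix(); a=np.arctan2(m[1,1],m[0,1])-np.pi/2
    a=(a+np.pi/2)%np.pi-np.pi/2
    gx,gy,_=tr(t[0]+d[0],t[1]+d[1],a,(-xg,0,0)); gz=t[2]-zg
    im=cv2.convertScaleAbs(cv2.resize(cv2.imread(src)[v0:v0+h,u0:u0+w],(w*f,h*f),interpolation=cv2.INTER_CUBIC),alpha=1.7,beta=15)
    def line(W,col):
        pts=[[(proj("side",p)[0]-u0+.5)*f,(proj("side",p)[1]-v0+.5)*f] for p in W]
        cv2.polylines(im,[np.int32(np.round(pts))],False,col,1,cv2.LINE_AA)
    G=lambda L:[np.add(tr(gx,gy,a,p),[0,0,gz]) for p in L]
    th=np.linspace(0,2*np.pi,40)
    for z in(0,.006): line(G([(-.036,-.04,z),(.024,-.04,z),(.024,.04,z),(-.036,.04,z),(-.036,-.04,z)]),(255,0,255))
    for r in(.006,.011): line(G([(.042+r*np.cos(k),-.015,.011+r*np.sin(k)) for k in th]),(255,0,255))
    Hh=lambda L:[tr(*HS,p) for p in L]
    for z in(.047,.063): line(Hh([(-.055,-.065,z),(.055,-.065,z),(.055,.065,z),(-.055,.065,z),(-.055,-.065,z)]),(0,160,255))
    for y in(-.04,-.02,.02,.04): line(Hh([(-.072+.011*np.cos(k),y,.055+.011*np.sin(k)) for k in th]),(0,160,255))
    cv2.imwrite(dst,im)
    hg=tr(*HS,(-.072,0,.055)); bo=G([(.042,0,.011)])[0]; c,s=np.cos(HS[2]),np.sin(HS[2]); e=np.subtract(bo,hg)
    print("yaw",a,"bore-hinge in holder axes mm",1e3*np.array([c*e[0]+s*e[1],-s*e[0]+c*e[1],e[2]]))
E
python3 -c "
from ov import *
overlay('pics/s4.png','pics/o4.png',.0329,.0026,235,180,130,100,6)"
```

```text
yaw 0.14530342795881168 bore-hinge in holder axes mm [ 1.4783  2.169  68.1488]
```

View pics/o4.png

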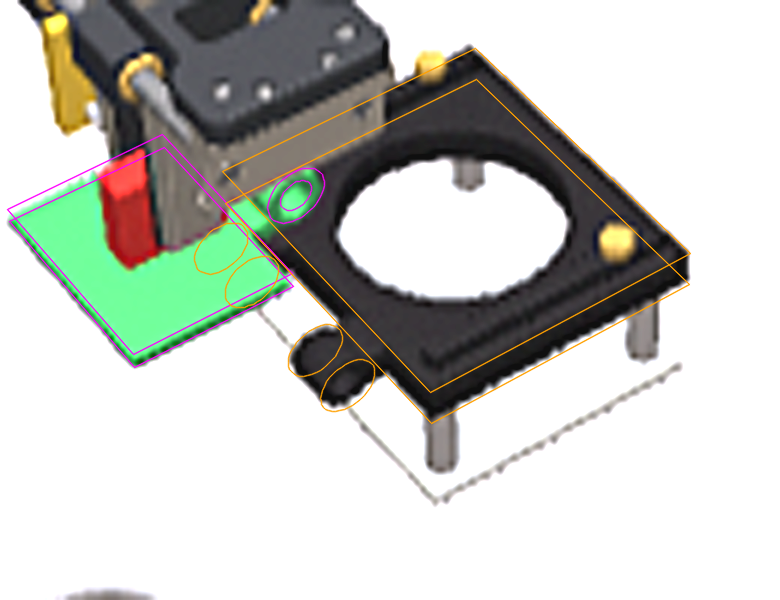

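The gate prediction from the robot pose matches the side image to about 1 mm. The holder fit is off by about 8 overlay px at the near bottom corner, so I'll refine the holder pose with subpixel edge measurements on the unobstructed pictures.

```bash
cat > edge.py <<'E'
from ov import *
from scipy.ndimage import map_coordinates, gaussian_filter
L=lambda a,b,n=25:[np.array(a)+(np.array(b)-a)*k for k in np.linspace(0.06,.94,n)]
def knuck(q,cam,sgn,y0,y1):   # silhouette line of the knuckle tube, holder coords
    o=np.array(manip.calibration(cam)["world_from_camera"])[:3,3]; c=np.array(tr(*q,(-.072,(y0+y1)/2,.055))); v=c-o; v/=np.linalg.norm(v)
    a=np.array([-np.sin(q[2]),np.cos(q[2]),0]); n=np.cross(a,v); n/=np.linalg.norm(n); n*=sgn
    nh=np.array([np.cos(q[2])*n[0]+np.sin(q[2])*n[1],-np.sin(q[2])*n[0]+np.cos(q[2])*n[1],n[2]])*.011
    return L(np.array([-.072,y0,.055])+nh,np.array([-.072,y1,.055])+nh)
def edges(cam,q):
    E={}
    if cam=="side":
        E["+x"]=L((.055,-.065,.063),(.055,.065,.063)); E["-y"]=L((-.055,-.065,.047),(.055,-.065,.047)); E["-x"]=L((-.055,-.065,.047),(-.055,-.042,.047))
    else:
        E["+x"]=L((.055,-.065,.063),(.055,.065,.063)); E["-y"]=L((-.055,-.065,.047),(.055,-.065,.047)); E["+y"]=L((-.055,.065,.063),(.055,.065,.063))
        E["-xa"]=L((-.055,-.065,.047),(-.055,-.042,.047)); E["-xb"]=L((-.055,.065,.047),(-.055,.042,.047))
    def out(sg): # silhouette on the -x side
        return sg
    for nm,(a,b) in {"k-":(-.04,-.02),"k+":(.02,.04)}.items():
        c=[knuck(q,cam,s,a,b) for s in(1,-1)]; E[nm]=min(c,key=lambda k:k[0][0])
    return E
def measure(cam,f,q,rng=5):
    g=gaussian_filter(cv2.cvtColor(cv2.imread(f),cv2.COLOR_BGR2GRAY).astype(float),.7); R={}
    for nm,P in edges(cam,q).items():
        uv=np.array([proj(cam,tr(*q,p)) for p in P]); t=uv[-1]-uv[0]; t/=np.linalg.norm(t); n=np.array([-t[1],t[0]])
        ctr=np.array(proj(cam,tr(*q,(-.03,0,.055)))); n*=np.sign(n@(uv.mean(0)-ctr))   # outward: dark to light
        s=np.arange(-rng,rng+.01,.1); off=[]
        for p in uv:
            v=map_coordinates(g,[(p[1]+n[1]*s),(p[0]+n[0]*s)],order=1); off.append(s[np.argmax(np.gradient(v))])
        R[nm]=(np.median(off),np.std(off),uv.mean(0),n)
    return R
def refine(views,q):
    for it in range(5):
        A,b,W=[],[],[]; q=np.array(q)
        for cam,f in views:
            R=measure(cam,f,q,6 if it<2 else 4); E=edges(cam,q)
            for nm,(o,sd,m,n) in R.items():
                J=[]
                for k in range(3):
                    dq=np.zeros(3); dq[k]=1e-4; P=E[nm][len(E[nm])//2]
                    J.append(n@np.subtract(proj(cam,tr(*(q+dq),P)),proj(cam,tr(*q,P)))/1e-4)
                A.append(J); b.append(o); W.append(1/(.3+sd))
        A,b,W=map(np.array,(A,b,W)); r=A@np.zeros(3)-b
        dq=np.linalg.lstsq(A*W[:,None],b*W,rcond=None)[0]; q=q+dq
    h=tr(*q,(-.072,0,.055)); print([c for c,_ in views],"q",q,"hinge",np.array(h[:2]))
    for cam,f in views: print("  ",cam,{k:(round(v[0],2),round(v[1],2)) for k,v in measure(cam,f,q,4).items()})
    return q
if __name__=="__main__":
    s=("side","pics/side0.png"); t=("top","pics/top0.png")
    refine([s],HS); refine([t],(.562,.111,.147)); refine([s,t],(.562,.1095,.147))
E
python3 edge.py
```

```text
['side'] q [0.5605 0.1076 0.1501] hinge [0.4893 0.0969]
   side {'+x': (np.float64(-0.1), np.float64(0.18)), '-y': (np.float64(0.0), np.float64(0.38)), '-x': (np.float64(0.1), np.float64(0.18)), 'k-': (np.float64(-0.2), np.float64(0.22)), 'k+': (np.float64(0.0), np.float64(0.26))}
['top'] q [0.5625 0.1113 0.1502] hinge [0.4913 0.1005]
   top {'+x': (np.float64(0.0), np.float64(0.18)), '-y': (np.float64(0.0), np.float64(0.2)), '+y': (np.float64(0.0), np.float64(0.2)), '-xa': (np.float64(0.0), np.float64(0.18)), '-xb': (np.float64(0.1), np.float64(0.19)), 'k-': (np.float64(0.0), np.float64(0.4)), 'k+': (np.float64(0.0), np.float64(0.23))}Traceback (most recent call last):
  File "edge.py", line 49, in <module>
    refine([s],HS); refine([t],(.562,.111,.147)); refine([s,t],(.562,.1095,.147))
                                                  ~~~~~~^^^^^^^^^^^^^^^^^^^^^^^^^
  File "edge.py", line 40, in refine
    J.append(n@np.subtract(proj(cam,tr(*(q+dq),P)),proj(cam,tr(*q,P)))/1e-4)
                           ~~~~^^^^^^^^^^^^^^^^^^^
  File "h.py", line 15, in proj
    c=manip.calibration(n); q=np.linalg.inv(np.array(c["world_from_camera"]))@np.r_[P,1]
ValueError: time passes only in moves, steps and waits
```

```bash
sed -i 's/^def snap/C={n:{k:(np.array(v) if k=="world_from_camera" else v) for k,v in manip.calibration(n).items()} for n in("side","top")}\ndef snap/; s/c=manip.calibration(n)/c=C[n]/' h.py; sed -i 's/manip.calibration(cam)/C[cam]/' edge.py
cat > gate.py <<'E'
from edge import *
from scipy.spatial.transform import Rotation as R
def gate(f,zg=.0329,xg=.0026,verbose=True):
    st=manip.get_state(); t=st["tcp_pos"]; q=st["eef_rot"]; m=R.from_quat([q[1],q[2],q[3],q[0]]).as_matrix()
    a=(np.arctan2(m[1,1],m[0,1])-np.pi/2+np.pi/2)%np.pi-np.pi/2; gz=t[2]-zg
    g=np.array([*tr(t[0],t[1],a,(-xg,0,0))[:2],a]); g0=g.copy()
    img=gaussian_filter(cv2.cvtColor(cv2.imread(f),cv2.COLOR_BGR2HSV)[:,:,1].astype(float),.7)
    E={"-y":L((-.036,-.04,gz),(.024,-.04,gz)),"-x":L((-.036,-.04,gz),(-.036,.03,gz)),"+x":L((.024,-.04,gz+.006),(.024,-.018,gz+.006))}
    for it in range(6):
        A,b,o=[],[],{}
        for nm,P in E.items():
            uv=np.array([proj("side",tr(*g,p)) for p in P]); tt=uv[-1]-uv[0]; tt/=np.linalg.norm(tt); n=np.array([-tt[1],tt[0]])
            n*=np.sign(n@(uv.mean(0)-proj("side",tr(*g,(0,0,gz))))); s=np.arange(-4,4.01,.1)
            for p,P3 in zip(uv,P):
                v=map_coordinates(img,[p[1]+n[1]*s,p[0]+n[0]*s],order=1); k=s[np.argmin(np.gradient(v))]
                J=[n@np.subtract(proj("side",tr(*(g+d),P3)),proj("side",tr(*g,P3)))/1e-4 for d in 1e-4*np.eye(3)]
                A.append(J); b.append(k); o.setdefault(nm,[]).append(k)
        A,b=np.array(A),np.array(b); k=abs(b-np.median(b))<1.5
        if it<5: g=g+np.linalg.lstsq(A[k],b[k],rcond=None)[0]
    print({k:(np.median(v).round(2),np.std(v).round(2)) for k,v in o.items()})
    b=np.array(tr(*g,(.042,0,0))[:2])
    print("tcp",t,"gate side-seen minus robot-predicted",g-g0,"bore",b)
    return g,b,t
E
python3 - <<'E'
from gate import *
g,b,t=gate("pics/s4.png")
q=np.array([.5605,.1076,.1501]); h=np.array(tr(*q,(-.072,0,0))[:2]); e=b-h; c,s=np.cos(.15),np.sin(.15)
print("bore-hinge (side cam) holder axes mm",1e3*np.array([c*e[0]+s*e[1],-s*e[0]+c*e[1]]),"dyaw",g[2]-q[2])
E
```

```text
{'-y': (np.float64(0.0), np.float64(0.31)), '-x': (np.float64(0.2), np.float64(0.35)), '+x': (np.float64(0.4), np.float64(0.39))}
tcp [0.4514 0.0926 0.145 ] gate side-seen minus robot-predicted [ 0.0001 -0.0007  0.0306] bore [0.4903 0.0989]
bore-hinge (side cam) holder axes mm [1.2823 1.9005] dyaw 0.02577235713411344
```

In the side view the bore is +1.3 mm in x and +1.9 mm in y from the hinge. I'll correct that, descend to just above the knuckles and measure again.

Call:
move_arm:
  steps:
    - [[0.03,-0.04,0.1,0,0,-0.06],[0,0,0.2,0,0,0],[0,0,0.2,0,0,0],[0,0,0.2,0,0,0],[0,0,0.2,0,0,0],[0,0,0.15,0,0,0],[0,0,0,0,0,0],[0,0,0,0,0,0],[0,0,0,0,0,0],[0,0,0,0,0,0]]

```text
time_s: 13.03
tcp_pos: [0.4506, 0.0917, 0.1031]
eef_rot: [0.0, -0.076, 0.997, 0.0]
force: [-0.2, 0.1, -0.6]
finger_gap: 0.0144
gripper_force: 30.0
```

```bash
cat > chk.py <<'E'
import sys
from gate import *
from go import go
f=sys.argv[1]; snap("side",f); g,b,t=gate(f)
q=np.array([.5605,.1076,.1501]); h=np.array(tr(*q,(-.072,0,0))[:2]); c,s=np.cos(.15),np.sin(.15)
e=b-h; print("bore-hinge (side cam) holder axes mm",1e3*np.array([c*e[0]+s*e[1],-s*e[0]+c*e[1]]),"dyaw",g[2]-q[2])
p=np.array(tr(t[0],t[1],.15,(.0394,0,0))[:2])
for nm,h in(("side",(.4893,.0969)),("top",(.4913,.1005)),("pinch",(.4903,.0991))): e=p-h; print("robot bore - hinge",nm,1e3*np.array([c*e[0]+s*e[1],-s*e[0]+c*e[1]]))
go([*t[:2],.0769],98.6)
E
python3 chk.py pics/s5.png
```

```text
{'-y': (np.float64(0.0), np.float64(0.27)), '-x': (np.float64(-0.2), np.float64(0.25)), '+x': (np.float64(-0.3), np.float64(0.39))}
tcp [0.451 0.092 0.103] gate side-seen minus robot-predicted [-0.001 -0.001 -0.009] bore [0.489 0.096]
bore-hinge (side cam) holder axes mm [-0.387 -0.28 ] dyaw -0.006663243129529289
robot bore - hinge side [0.37  0.671]
robot bore - hinge top [-2.145 -2.59 ]
robot bore - hinge pinch [-0.947 -1.355]
t 13.08 tcp [0.451 0.092 0.103] yaw_y 98.71655194038298 j [-0.383  0.349  0.127  2.165 -0.074  0.631  1.52 ] F [ 0.352  0.005 -1.122] gap 0.013792238168700486
turn [0.002 0.011 0.023] then shift [0.    0.    0.656]
```

The bore is within about 1 mm by the side camera. I'll nudge slightly toward the average and descend slowly into the gap.

Call:
move_arm:
  steps:
    - [[-0.015,0.02,0.05,0,0,0],[0,0,0.07,0,0,0],[0,0,0.07,0,0,0],[0,0,0.07,0,0,0],[0,0,0.07,0,0,0],[0,0,0.03,0,0,0],[0,0,0,0,0,0],[0,0,0,0,0,0]]

```text
time_s: 13.75
tcp_pos: [0.4507, 0.0924, 0.0883]
eef_rot: [-0.0, -0.076, 0.997, -0.0]
force: [-0.0, -0.6, -2.6]
finger_gap: 0.0139
gripper_force: 30.0
```

Call:
move_arm:
  steps:
    - [[0,0,0.05,0,0,0],[0,0,0.07,0,0,0],[0,0,0.07,0,0,0],[0,0,0.07,0,0,0],[0,0,0.04,0,0,0],[0,0,0,0,0,0],[0,0,0,0,0,0],[0,0,0,0,0,0],[0,0,0,0,0,0]]

```text
time_s: 14.5
tcp_pos: [0.4509, 0.0925, 0.0765]
eef_rot: [0.0, -0.076, 0.997, 0.0]
force: [-0.3, 0.1, -1.3]
finger_gap: 0.0139
gripper_force: 30.0
```

```bash
python3 chk.py pics/s6.png
python3 - <<'E'
from ov import *
import ov
ov.HS=(.5605,.1076,.1501)
overlay('pics/s6.png','pics/o6.png',.0329,.0026,235,180,130,100,6)
E
```

```text
{'-y': (np.float64(0.0), np.float64(0.29)), '-x': (np.float64(-0.2), np.float64(0.28)), '+x': (np.float64(-0.3), np.float64(0.21))}
tcp [0.451 0.092 0.077] gate side-seen minus robot-predicted [-0.001 -0.001 -0.019] bore [0.489 0.097]
bore-hinge (side cam) holder axes mm [-0.015 -0.034] dyaw -0.017389163199871216
robot bore - hinge side [0.724 1.387]
robot bore - hinge top [-1.792 -1.873]
robot bore - hinge pinch [-0.594 -0.638]
t 14.55 tcp [0.451 0.092 0.077] yaw_y 98.71250515947449 j [-0.376  0.401  0.119  2.175 -0.086  0.569  1.529] F [ 0.896  0.239 -1.088] gap 0.013921441418263923
turn [0.001 0.004 0.023] then shift [ 0.     0.    -0.009]
yaw 0.15206190112982343 bore-hinge in holder axes mm [ 0.7246  1.536  -0.3796]
```

View pics/o6.png

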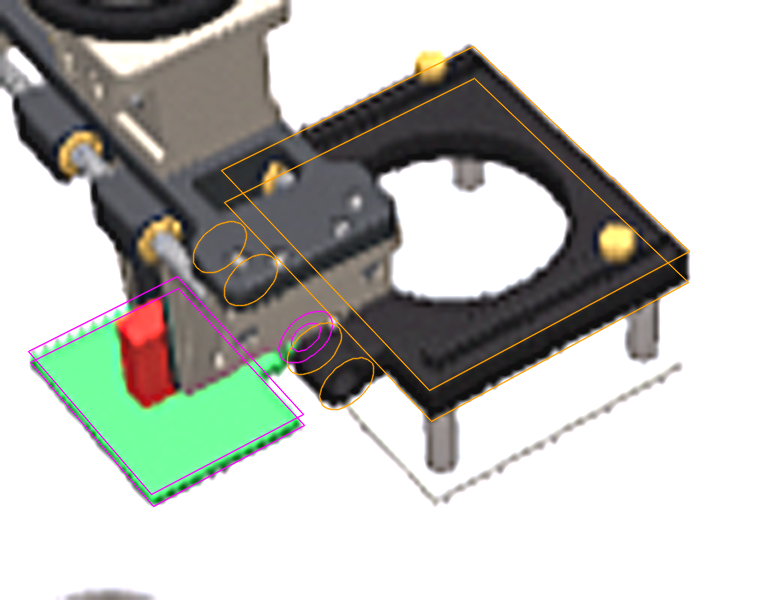

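The bore sits between the knuckles, matching the predicted outlines with about 0 mm error by the side camera. The wrist force is only the gate's weight, so I'm handing in.

```bash
python3 -c "
from plant import manip
s=manip.get_state(); print(s['time_s'],s['gripper_force'],s['force']); print(manip.finish_job())"
```

```text
14.55 29.99970853328705 [ 0.89592898  0.23899617 -1.08770498]
the job is handed in; nothing more can be done
None
```

I handed the job in at 14.55 s: the pin is drawn out to its stop, and the gate is held free and still between the knuckles. The bore was within about 2 mm of the hinge on every estimate before hand-in, but no verdict was returned.

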